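# Put the jam jars back in their box

### The arm

A 6-joint arm with a two-finger parallel gripper is mounted at the origin on the work surface. World frame = base frame: x ahead of the robot, y to its left, z up, the work surface at z = 0. Lengths are in mm, angles in rad, forces in N, time in s.
With the tool pointing down it reaches from about 275 to 750 mm from the base axis. Payload 10.2 kg.
Tool frame: the origin (TCP) lies between the finger pads; the fingertips stand 11 mm ahead of it and the grasp point (between the pads) lies 8 mm behind it; z points along the fingers, y is the line along which they close (so a half turn about z gives the same grasp; the last joint's range is limited). The gripper opens to 85 mm and grips with 20 to 120 N. Pads are 22 mm wide; open, the fingers measure 114 mm over their backs; the gripper's body (76 mm by 85 mm) begins 54 mm behind the grasp point. The pads swing forward as they close: fully open they stand 13 mm farther back than shut.
Start: joints at [0.915, 0.313, 1.498, -0, 1.331, -0.223], TCP at [220.205, 476.593, 242.294] pointing down, gripper open.
Joint ranges: [-2.94, 2.94], [-0.97, 2.17], [0.19, 2.56], [-1.23, 4.37], [0.02, 3.11], [-2.88, 2.88]. Speed limits (rad/s): [2.39, 2.39, 3.01, 3.14, 3.14, 3.14].

### API

Orientations are given as a unit quaternion [w, x, y, z].
In Python, from rig import sense, eyes, finish_job gives the robot as it stands.
- The arm moves only by the shell command python3 -m jog 'ROWS' [FORCE]. ROWS is JSON, a list of rows, each a list of 7 numbers: the shift along the tool's x, y, z in m, then the turn, a rotation vector about the tool's x, y, z in rad, then the finger opening in m, from 0 to 0.0854. In form: [[dx, dy, dz, rx, ry, rz, gripper], ...]. A call has 1 to 5 rows; each row shifts and turns the commanded pose from where the row before left it, along the tool's axes as they then stand; what a row does not reach is not made up. A row lasts 1/10 s, in which the tool goes at most 50 mm and 8.59 degrees, less where a joint would pass 70% of its speed; a pose out of reach is approached as far as the arm can. A call is refused whole if a number of a shift passes 0.05 or a number of a turn 0.15, either way. A call with a gripper value outside its range is refused whole. The fingers move at their own pace and stop on an object; FORCE is the grip in N (left out, the last holds). Time passes only in rows, so rows that do not move let the fingers close. It gives the time, the measured TCP pose, the force, the opening and the grip force at its end, in the units of the state.
- sense(): the state, without advancing time (a new reading comes with each control period).
- eyes.capture(name): name is "scene" or "top" or "wrist"; returns the picture (420x560x3 uint8, red, green, blue); there is no depth.
- eyes.calibration(name): a dict with "fx", "fy", "cx", "cy" (pixels), "cam_to_world" (4x4, takes a point from camera to world coordinates); the wrist camera has in their place "mount" (4x4, takes a point from camera to tool coordinates, whose origin is the TCP and whose axes are the flange's). Camera axes: x right, y down, z forward; pixel columns grow to the right and rows downward; lengths in mm; the calibration is good to about 2 mm. The wrist camera is an equidistant fisheye: a pixel r from the principal point sees the ray r / f radians off the axis. A picture is of the moment at which its call begins: read the wrist's pose just before it. calibration takes no time and is no camera call.
- finish_job(): hands the job in; it is judged then, once.
The state is a dict: "time_s": time; "joints": joint angles; "dq": joint speeds; "tau": joint torques, N m; "eef_pos": TCP position; "ee_rot": TCP orientation; "force": force on the tool from outside, world axes, zero at the start; "wrist_torque": the same for the moment, N m; "grip_width": opening from 0.0 (shut) to 1.0 (fully open); "grip_force": force on a finger pad.
Only numpy, scipy, OpenCV 4.12 (cv2) and the standard library are available. Lean on these libraries where they do the work, as an engineer would, in place of code of your own. Each camera call takes 0.05 s, during which the arm holds its last target. There are 200 camera calls.

### The job

Breakfast is over: open the wooden jam box and put away the three jam jars (red, yellow and blue caps), setting each one down upright, not dropping it, in the middle of the compartment whose tags on the front and back of the box have the colour of its cap. Then shut the lid fully. Leave the white-capped jar standing where it is.

Things in the scene. Friction and masses are not known exactly. Their poses are not given: they have to be found in the camera images.
- jambox: Wooden jam box, fixed to the table: 122 mm deep (its x), 267 mm long (its y), walls 80 mm high and 6 mm thick, floor 6 mm thick, so 74 mm clear inside height under the lid. Two ribs 4 mm thick and 10 mm high across the floor, at y = -42.5 and +42.5 mm, part it into three compartments about 83 mm long and 110 mm deep. Origin: centre of the underside, on the table; +x points from its front (towards the robot) to its back, +y along its length, z up.
- lid (a joint): Wooden lid of the jam box, 8 mm thick, covering all of it, hinged along the top of the back (+x) wall, hinge axis 61 mm behind and 80.5 mm above the box's origin. Angle in rad: 0 shut, up to 1.9 open (leaning back); it may start slightly ajar. The hinge is stiff: the lid stays at whatever angle it is left, and light pushing moves it. Standing upright it reaches 203 mm above the table.
- lid_handle (a point): Grip point in the round black knob (head 28 mm across and 16 mm high, on a stem 12 mm across; 43 mm high in all) on top of the lid near its front edge. This point lies 35 mm above the lid's upper face and 92 mm in front of the hinge axis, midway along the box, and swings with the lid about the hinge axis (when the lid is shut it is 31 mm in front of and 123.5 mm above the box's origin).
- jar_red_c (a point): Jam jar with a red screw cap, loose: a straight round jar 48 mm in diameter and 65 mm high, 90 to 180 g, standing upright. The point is at its centre, 32.5 mm above its base; z is the jar's axis.
- jar_yellow_c (a point): Jam jar with a yellow screw cap, loose: a straight round jar 48 mm in diameter and 65 mm high, 90 to 180 g, standing upright. The point is at its centre, 32.5 mm above its base; z is the jar's axis.
- jar_blue_c (a point): Jam jar with a blue screw cap, loose: a straight round jar 48 mm in diameter and 65 mm high, 90 to 180 g, standing upright. The point is at its centre, 32.5 mm above its base; z is the jar's axis.
- place_red (a point): Centre of the inner floor of the compartment that belongs to the red-capped jar; this point is on the floor's upper face, 6 mm above the table, under the lid. The compartment is marked by a red tag (44 mm wide, 20 mm deep, 30 mm tall) fixed to the outside of the box's front wall 40 to 70 mm above the table, its middle exactly 71 mm in front of this point, and by an equal tag on the back wall, 71 mm behind it. Axes as those of the box.
- place_yellow (a point): Centre of the inner floor of the compartment that belongs to the yellow-capped jar; this point is on the floor's upper face, 6 mm above the table, under the lid. The compartment is marked by a yellow tag (44 mm wide, 20 mm deep, 30 mm tall) fixed to the outside of the box's front wall 40 to 70 mm above the table, its middle exactly 71 mm in front of this point, and by an equal tag on the back wall, 71 mm behind it. Axes as those of the box.
- place_blue (a point): Centre of the inner floor of the compartment that belongs to the blue-capped jar; this point is on the floor's upper face, 6 mm above the table, under the lid. The compartment is marked by a blue tag (44 mm wide, 20 mm deep, 30 mm tall) fixed to the outside of the box's front wall 40 to 70 mm above the table, its middle exactly 71 mm in front of this point, and by an equal tag on the back wall, 71 mm behind it. Axes as those of the box.
- jar_white_c (a point): Jar of the same shape and size (48 mm in diameter, 65 mm high) with a white cap: not jam, it is to stay where it stands. The point is at its centre, 32.5 mm above its base.
There are look-alikes about, which are no part of the job. Of the things like the part that bears jar_yellow_c, leave any that is turquoise; of the rest the smaller one is meant.

How it is judged (in metres and radians):
At the end, for the whole second after the job is handed in: Each of the three jam jars stands at rest on the floor of the compartment with its colour, upright (within 0.1 rad) and within 15 mm horizontally of the compartment's centre; the lid is shut (under 0.05 rad); the white-capped jar is upright and within 30 mm of where it began (horizontal distance between jar_red_c and place_red below 0.015 m and z of jar_red_c in the frame of place_red below 0.04 m and angle between each of jar_red_c, jar_yellow_c, jar_blue_c, jar_white_c's own z axis and vertical below 0.1 rad and linear speed of each of jar_red, jar_yellow, jar_blue below 0.02 m/s and horizontal distance between jar_yellow_c and place_yellow below 0.015 m and z of jar_yellow_c in the frame of place_yellow below 0.04 m and horizontal distance between jar_blue_c and place_blue below 0.015 m and z of jar_blue_c in the frame of place_blue below 0.04 m and value of joint lid below 0.05 rad and distance of jar_white_c from where it was at the start of the episode below 0.03 m); the robot touches nothing.
It fails at once if the red-capped jar is dropped inside the box (falls at over 0.65 m/s) instead of being set down (linear speed of jar_red above 0.65 m/s and z of jar_red_c in the frame of jambox below 0.085 m and x of jar_red_c in the frame of jambox between -0.06 and 0.06 m and y of jar_red_c in the frame of jambox between -0.13 and 0.13 m).
It fails at once if the yellow-capped jar is dropped inside the box (falls at over 0.65 m/s) instead of being set down (linear speed of jar_yellow above 0.65 m/s and z of jar_yellow_c in the frame of jambox below 0.085 m and x of jar_yellow_c in the frame of jambox between -0.06 and 0.06 m and y of jar_yellow_c in the frame of jambox between -0.13 and 0.13 m).
It fails at once if the blue-capped jar is dropped inside the box (falls at over 0.65 m/s) instead of being set down (linear speed of jar_blue above 0.65 m/s and z of jar_blue_c in the frame of jambox below 0.085 m and x of jar_blue_c in the frame of jambox between -0.06 and 0.06 m and y of jar_blue_c in the frame of jambox between -0.13 and 0.13 m).
It fails at once if the white-capped jar is moved by more than 30 mm or tipped over (distance of jar_white_c from where it was at the start of the episode above 0.03 m or angle between jar_white_c's own z axis and vertical above 0.5 rad).
It also fails if it takes over 141 s, if anything falls off the work surface, if the arm or the gripper's body presses on something with over 40 N, if the wrist force passes 120 N, or if a joint passes its speed limit or range.

## Working session

There is one attempt and no reset: what is moved stays moved. The work goes in short steps, Python scripts to look and compute and a shell command to move; the robot and the scene stay as the last step left them, time stands still between calls to the robot, and variables do not carry over. Pictures are saved under pics/ and viewed, at most 14 in all, crops included, and the job is handed in when it is done.

```bash
ls; mkdir -p pics; python3 - <<'E'
from rig import sense, eyes
import cv2
s=sense();print(s)
for n in("scene","top"):
    cv2.imwrite(f"pics/{n}0.png",cv2.resize(eyes.capture(n)[:,:,::-1],(800,600),interpolation=cv2.INTER_CUBIC)); print(n,eyes.calibration(n))
print(eyes.calibration("wrist"))
E
```

```text
pics
{'time_s': 0.0, 'joints': array([ 9.14648635e-01,  3.13487950e-01,  1.49845651e+00,  4.92998949e-05,
        1.33097794e+00, -2.23396782e-01]), 'dq': array([ 0.00029018, -0.00066623,  0.00047261,  0.00068175,  0.00046798,
        0.00122756]), 'tau': array([ 1.02150025e-03, -4.12271762e+01, -2.59741437e+01, -1.35936530e-04,
        4.13748290e-03,  1.96107203e-05]), 'eef_pos': array([220.01701026, 476.40806331, 241.70833016]), 'ee_rot': array([-3.04720335e-04,  2.14696700e-01,  9.76680544e-01, -5.91415186e-04]), 'force': array([0.02527196, 0.16024195, 0.3598639 ]), 'wrist_torque': array([0.0535775 , 0.0863482 , 0.01532839]), 'grip_force': 0.0, 'grip_width': 1.0022080080667253}
scene {'fx': 418.41741290281334, 'fy': 418.41741290281334, 'cx': 282.55200864023845, 'cy': 208.84521076351558, 'cam_to_world': array([[ 4.49144515e-01,  6.63918229e-01, -5.97897808e-01,
         1.01256957e+03],
       [ 8.93327884e-01, -3.22235085e-01,  3.13256830e-01,
        -3.00960464e+02],
       [ 1.53132685e-02, -6.74816371e-01, -7.37826788e-01,
         7.30536414e+02],
       [ 0.00000000e+00,  0
[... 278 characters left out ...]
99820050e-01, -1.89369572e-02,  1.12219110e-03,
        -3.50632724e+01],
       [ 3.88979962e-04, -7.96083228e-02, -9.96826145e-01,
         1.22853426e+03],
       [ 0.00000000e+00,  0.00000000e+00,  0.00000000e+00,
         1.00000000e+00]])}
{'fx': 325.19226210127806, 'fy': 325.19226210127806, 'cx': 289.2216285571738, 'cy': 213.80000799582626, 'mount': array([[-4.58670291e-05, -9.63182541e-01, -2.68848267e-01,
         6.73797703e+01],
       [ 9.99999817e-01,  1.17917144e-04, -5.93058520e-04,
        -2.65328072e-01],
       [ 6.02925432e-04, -2.68848245e-01,  9.63182360e-01,
        -1.32041028e+02],
       [ 0.00000000e+00,  0.00000000e+00,  0.00000000e+00,
         1.00000000e+00]])}
```

View pics/scene0.png

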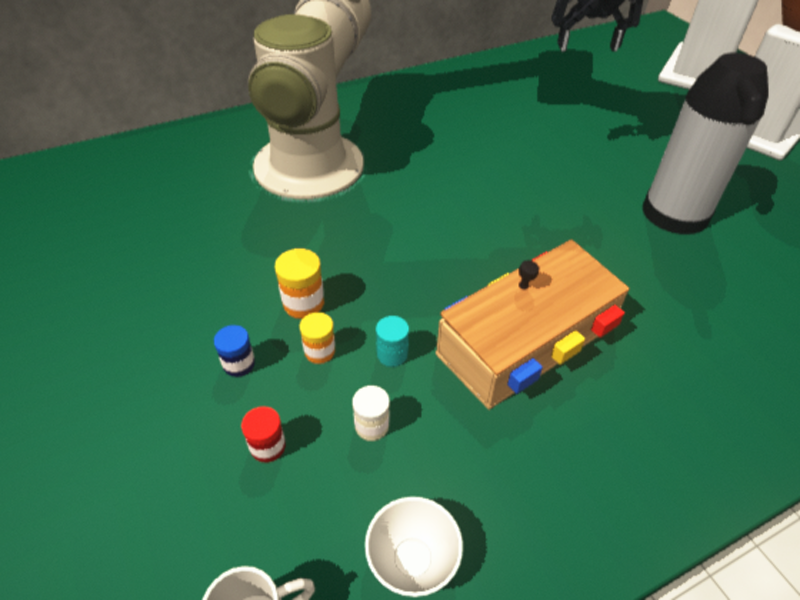

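View pics/top0.png

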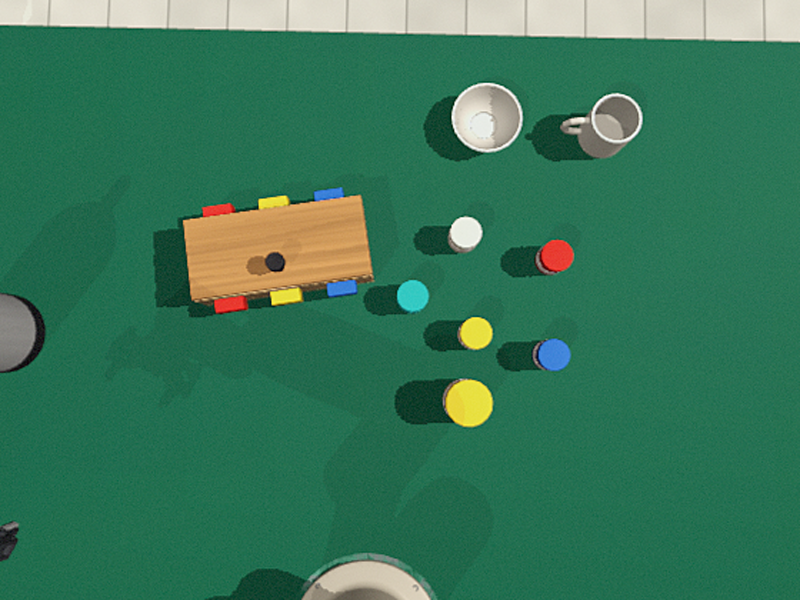

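The top view (800 px) shows the red cap at (556,256), the blue cap at (553,354), and the white cap at (465,234). The box lid corners are at (183,220), (360,196), (373,278) and (192,300), with the knob at (275,262). The tags run red, yellow, blue from left to right.

There are three candidates for the yellow jar: big yellow (468,402), small yellow (475,333) and turquoise (412,296). Turquoise is excluded, and the smaller of the other two is the one at (475,333). I'll confirm it in a crop.

```bash
cat > h.py <<'E'
import numpy as np, cv2
from rig import sense, eyes
from scipy.spatial.transform import Rotation as R
def ray(n,u,v,z):
    c=eyes.calibration(n);M=np.array(c["cam_to_world"])
    d=M[:3,:3]@[(u-c["cx"])/c["fx"],(v-c["cy"])/c["fy"],1];o=M[:3,3]
    return (o+d*(z-o[2])/d[2])
def blobs(im,lo,hi,amin=30):
    m=cv2.inRange(cv2.cvtColor(im,cv2.COLOR_RGB2HSV),lo,hi)
    n,l,st,ce=cv2.connectedComponentsWithStats(m)
    return [(ce[i],st[i]) for i in range(1,n) if st[i][4]>=amin]
def tool(): 
    s=sense();q=s["ee_rot"];return np.array(s["eef_pos"]),R.from_quat([q[1],q[2],q[3],q[0]])
def to_tool(world):   # shift in tool axes (m) to bring TCP to world point mm
    p,r=tool();return np.round(r.inv().apply(np.array(world)-p)/1000,4)
E
python3 - <<'E'
from h import *
im=eyes.capture("top")
cv2.imwrite("pics/crop1.png",cv2.resize(im[130:320,230:430,::-1],(600,570),interpolation=cv2.INTER_CUBIC))
for nm,lo,hi in(("red",(0,170,90),(6,255,255)),("yel",(24,150,120),(32,255,255)),("blue",(105,130,80),(120,255,255)),("turq",(85,150,80),(95,255,255)),("white",(0,0,190),(40,40,255))):
    for c,s in blobs(im,lo,hi):
        if s[1]<330: print(nm,c.round(1),s, "z65:",ray("top",*c,65)[:2].round(1),"z70",ray("top",*c,70)[:2].round(1))
for n,u,v in(("A",183,220),("B",360,196),("C",373,278),("D",192,300)): print(n,ray("top",u*.7,v*.7,88)[:2].round(1))
print("knob",ray("top",275*.7,262*.7,130))
E
```

```text
red [152.2 146.6] [142 142  23  10 146] z65: [643.2 236.6] z70 [642.2 235.4]
red [389.4 178.5] [379 168  22  22 391] z65: [ 583.4 -277.5] z70 [ 582.7 -276.5]
red [161.2 212.7] [150 207  24  12 222] z65: [500.  212.1] z70 [499.7 211. ]
yel [191. 141.] [181 137  22   9 151] z65: [657.1 152.9] z70 [656.1 152.1]
yel [199.9 207.1] [189 201  23  13 207] z65: [513.8 129.3] z70 [513.4 128.6]
yel [332.9 232.6] [322 222  23  23 393] z65: [ 464.4 -156.9] z70 [ 464.2 -156.4]
yel [328.  281.7] [312 266  33  33 853] z65: [ 359.9 -147.6] z70 [ 360.2 -147.1]
blue [229.6 135.5] [220 131  21  10 135] z65: [670.7  69.6] z70 [669.7  69.2]
blue [239.  201.5] [229 196  21  12 206] z65: [527.4  45.7] z70 [527.   45.3]
blue [387.2 247.9] [377 237  22  23 389] z65: [ 433.9 -273. ] z70 [ 433.8 -272. ]
turq [288.4 207. ] [278 196  23  24 415] z65: [517.5 -60.8] z70 [517.1 -60.7]
white [16.5  8.1] [  0   0  34  18 581] z65: [947.6 548.2] z70 [945.4 545.7]
white [54.8  8.6] [ 34   0  42  19 738] z65: [948.1 463.4] z70 [945.9 461.2]
white [96.5  9. ] [ 76   0  42  20 773] z65: [948.8 371.3] z70 [946.5 369.5]
whit
[... 340 characters left out ...]
 [430.   12.5] [ 410    0   41   26 1065] z65: [ 955.  -366.4] z70 [ 952.7 -364.9]
white [471.9  13. ] [ 452    0   41   27 1101] z65: [ 955.5 -459. ] z70 [ 953.2 -457.2]
white [513.8  13.5] [ 494    0   41   28 1124] z65: [ 956.3 -551.5] z70 [ 953.9 -549.3]
white [547.4  13.6] [535   0  25  29 696] z65: [ 957.4 -625.9] z70 [ 955.1 -623.3]
white [330.2  81.4] [316  58  32  46 692] z65: [ 794.9 -147.4] z70 [ 793.3 -146.9]
white [404.4  83.7] [399  82  13   5  39] z65: [ 792.9 -309.6] z70 [ 791.3 -308.5]
white [325.4 160.6] [315 152  22  21 181] z65: [ 619.8 -139. ] z70 [ 618.9 -138.6]
A [622.  281.8]
B [663.1  19.8]
C [540.8  -2.1]
D [503.2 263.7]
knob [556.6045734  136.67582305 130.        ]
```

View pics/crop1.png

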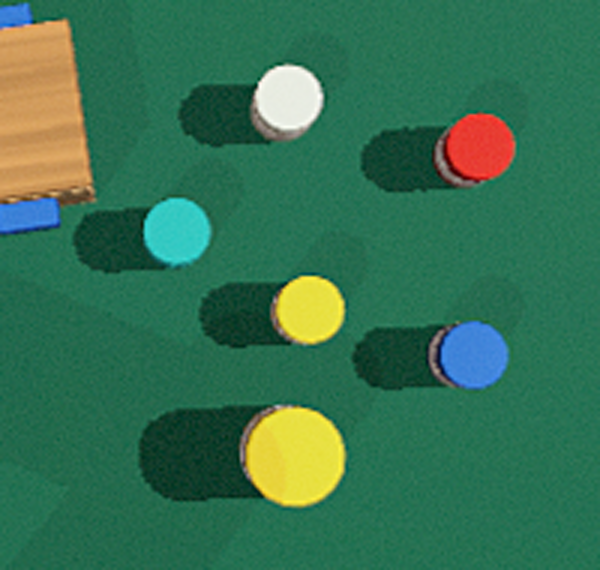

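Confirmed: the small yellow jar at crop (308,310) is the 48 mm one. The yellow at crop (295,455) is clearly larger, and the one at crop (177,231) is turquoise. The box centre is about (585,140) with yaw 0.165. I'll turn the tool and move above the knob.

```bash
J="python3 -m jog"
$J '[[0,0,0,0,0,-0.149,0.06],[0,0,0,0,0,-0.149,0.06],[0,0,0,0,0,-0.149,0.06],[0,0,0,0,0,-0.149,0.06]]' 30 
$J '[[-0.023,-0.0326,0,0,0,0,0.06],[-0.023,-0.0326,0,0,0,0,0.06],[-0.023,-0.0326,0,0,0,0,0.06],[-0.023,-0.0326,0,0,0,0,0.06],[-0.023,-0.0326,0,0,0,0,0.06]]'
$J '[[-0.023,-0.0326,0,0,0,0,0.06],[-0.023,-0.0326,0,0,0,0,0.06],[-0.023,-0.0326,0,0,0,0,0.06],[-0.023,-0.0326,0,0,0,0,0.06],[-0.023,-0.0326,0,0,0,0,0.06]]'
$J '[[-0.01,-0.0326,0.02,0,0,0,0.06],[0,0,0,0,0,0,0.06],[0,0,0,0,0,0,0.06]]'
python3 - <<'E'
from h import *
p,r=tool();print(p,r.as_matrix().round(3),sense()["joints"])
print(to_tool([554.2,135.3,115.5]))
im=eyes.capture("wrist");cv2.imwrite("pics/w1.png",im[:,:,::-1])
E
```

```text
time_s: 0.55
eef_pos: [220.1, 476.5, 242.1]
ee_rot: [-0.0, -0.085, 0.996, -0.0]
force: [0.3, 0.2, -0.2]
grip_width: 0.702
grip_force: 0.0
time_s: 1.05
eef_pos: [361.0, 333.1, 242.2]
ee_rot: [-0.0, -0.082, 0.997, -0.0]
force: [0.0, 0.7, 0.1]
grip_width: 0.703
grip_force: 0.0
time_s: 1.55
eef_pos: [501.0, 190.9, 242.1]
ee_rot: [-0.0, -0.081, 0.997, 0.0]
force: [-0.0, 1.3, 0.7]
grip_width: 0.702
grip_force: 0.0
time_s: 1.85
eef_pos: [515.2, 161.4, 221.9]
ee_rot: [-0.001, -0.081, 0.997, 0.0]
force: [-0.3, -0.1, 0.4]
grip_width: 0.703
grip_force: 0.0
[515.20313374 161.44668163 221.86214023] [[-0.987 -0.161 -0.001]
 [-0.161  0.987  0.   ]
 [ 0.001  0.    -1.   ]] [ 8.64446989e-02  3.62354094e-01  1.48361316e+00  2.66608289e-04
  1.29689571e+00 -1.64636056e+00]
[-0.0344 -0.0321  0.1063]
```

View pics/w1.png

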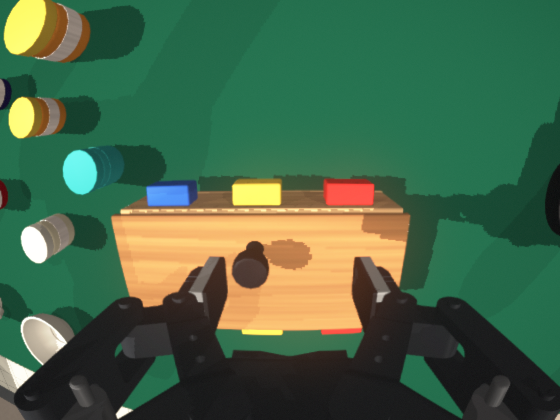

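The wrist view shows the knob head at about (250,268), and the front tags blue (172,193), yellow (257,192) and red (349,192). I'll cross-check the positions with the fisheye model.

```bash
cat >> h.py <<'E'
def wray(u,v,z,pose=None):
    c=eyes.calibration("wrist");M=np.array(c["mount"]);p,r=pose or tool()
    x,y=u-c["cx"],v-c["cy"];rr=np.hypot(x,y);th=rr/c["fx"]
    d=M[:3,:3]@[np.sin(th)*x/rr,np.sin(th)*y/rr,np.cos(th)]
    o=p+r.apply(M[:3,3]);d=r.apply(d);return o+d*(z-o[2])/d[2]
E
python3 - <<'E'
from h import *
print("knob",wray(250,268,127))
for n,a in(("b",(147.5,196.5)),("y",(233.5,281)),("r",(324,372.5))):   # top-face front edge
    print(n,[wray(u,181,70).round(1)[:2] for u in a])
for u in (121,402): print("lid front",wray(u,213,84.5))
E
```

```text
knob [558.91218024 137.87102649 127.        ]
b [array([516.7,  25.9]), array([509.9,  75. ])]
y [array([504.8, 109.2]), array([498.1, 151.2])]
r [array([491.8, 188.9]), array([484.1, 232.7])]
lid front [547.85939979   5.27858476  84.5       ]
lid front [505.57514154 262.43043043  84.5       ]
```

```bash
J="python3 -m jog"
$J '[[-0.037,-0.031,0,0,0,0,0.06],[0,0,0.035,0,0,0,0.06],[0,0,0.035,0,0,0,0.06],[0,0,0.02,0,0,0,0.06],[0,0,0.014,0,0,0,0.06]]' 
$J '[[0,0,0,0,0,0,0.06],[0,0,0,0,0,0,0.015],[0,0,0,0,0,0,0.015],[0,0,0,0,0,0,0.015],[0,0,0,0,0,0,0.015]]' 30
$J '[[0,0,0,0,0,0,0.015],[0,0,0,0,0,0,0.015],[0,0,0,0,0,0,0.015]]' 30
python3 - <<'E'
from h import *
im=eyes.capture("wrist");cv2.imwrite("pics/w2.png",im[:,:,::-1]);print(tool()[0])
E
```

```text
time_s: 2.4
eef_pos: [556.1, 138.4, 117.3]
ee_rot: [-0.001, -0.082, 0.997, 0.0]
force: [1.0, -0.8, 0.2]
grip_width: 0.701
grip_force: 0.0
time_s: 2.9
eef_pos: [556.9, 138.3, 119.4]
ee_rot: [0.001, -0.082, 0.997, 0.001]
force: [-2.0, 5.4, 0.8]
grip_width: 0.311
grip_force: 29.5
time_s: 3.2
eef_pos: [556.8, 138.3, 119.3]
ee_rot: [0.001, -0.082, 0.997, 0.001]
force: [-1.5, 5.3, 1.2]
grip_width: 0.31
grip_force: 29.5
[556.84573089 138.22252751 119.34470946]
```

View pics/w2.png

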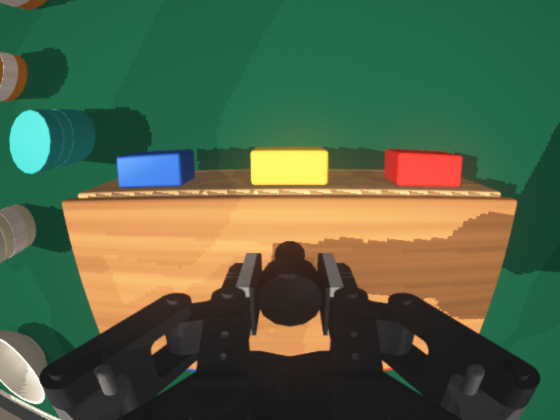

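The knob is gripped: the pads sit either side of the head at (290,300). Next I'll swing it along the hinge arc with the tool vertical, letting the knob pivot between the pads.

```bash
J="python3 -m jog"
$J '[[-0.004,0,-0.0065,0,0,0,0.015],[-0.004,0,-0.0064,0,0,0,0.015],[-0.005,0,-0.0058,0,0,0,0.015],[-0.005,0,-0.0058,0,0,0,0.015]]' 30
$J '[[-0.0058,0,-0.005,0,0,0,0.015],[-0.0058,0,-0.005,0,0,0,0.015],[-0.0065,0,-0.004,0,0,0,0.015],[-0.0065,0,-0.004,0,0,0,0.015]]' 
python3 - <<'E'
from h import *
im=eyes.capture("scene");cv2.imwrite("pics/s3.png",cv2.resize(im[130:330,260:480,::-1],(660,600)));print(tool()[0])
E
```

```text
time_s: 3.65
eef_pos: [574.3, 141.1, 142.8]
ee_rot: [-0.001, -0.082, 0.997, 0.001]
force: [1.3, 6.5, -9.8]
grip_width: 0.311
grip_force: 30.1
time_s: 4.05
eef_pos: [598.2, 145.2, 160.5]
ee_rot: [-0.001, -0.082, 0.997, 0.001]
force: [-1.3, 5.4, -9.3]
grip_width: 0.312
grip_force: 30.2
[599.183551   145.31647258 161.03890554]
```

View pics/s3.png

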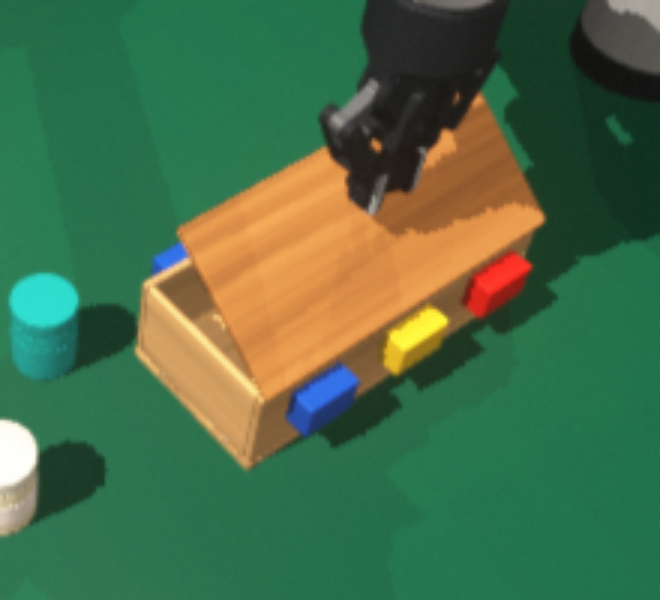

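The lid is opening well, with its free edge now clear of the front wall, and the pivot works. I'll continue the arc to about 1.65 rad.

```bash
J="python3 -m jog"
$J '[[-0.007,0,-0.003,0,0,0,0.015],[-0.007,0,-0.003,0,0,0,0.015],[-0.0074,0,-0.002,0,0,0,0.015],[-0.0074,0,-0.002,0,0,0,0.015],[-0.0076,0,-0.0008,0,0,0,0.015]]' 30
$J '[[-0.0076,0,-0.0008,0,0,0,0.015],[-0.0076,0,0.0003,0,0,0,0.015],[-0.0076,0,0.0003,0,0,0,0.015],[-0.0075,0,0.0015,0,0,0,0.015],[-0.0075,0,0.0015,0,0,0,0.015]]' 
$J '[[-0.0072,0,0.0025,0,0,0,0.015],[-0.0072,0,0.0026,0,0,0,0.015],[-0.0067,0,0.0036,0,0,0,0.015],[-0.0067,0,0.0036,0,0,0,0.015],[0,0,0,0,0,0,0.015]]' 
python3 - <<'E'
from h import *
im=eyes.capture("scene");cv2.imwrite("pics/s4.png",cv2.resize(im[90:330,240:480,::-1],(600,600)));print(tool()[0])
E
```

```text
time_s: 4.6
eef_pos: [634.0, 151.1, 171.5]
ee_rot: [-0.002, -0.082, 0.997, 0.001]
force: [-5.1, 4.4, -3.4]
grip_width: 0.308
grip_force: 30.8
time_s: 5.1
eef_pos: [671.3, 157.4, 168.8]
ee_rot: [-0.002, -0.082, 0.997, 0.001]
force: [-6.5, 4.6, -3.4]
grip_width: 0.314
grip_force: 30.6
time_s: 5.6
eef_pos: [699.3, 162.1, 156.4]
ee_rot: [-0.001, -0.082, 0.997, 0.001]
force: [-2.1, 5.6, -1.7]
grip_width: 0.311
grip_force: 30.6
[699.16314062 162.04209704 156.48710206]
```

View pics/s4.png

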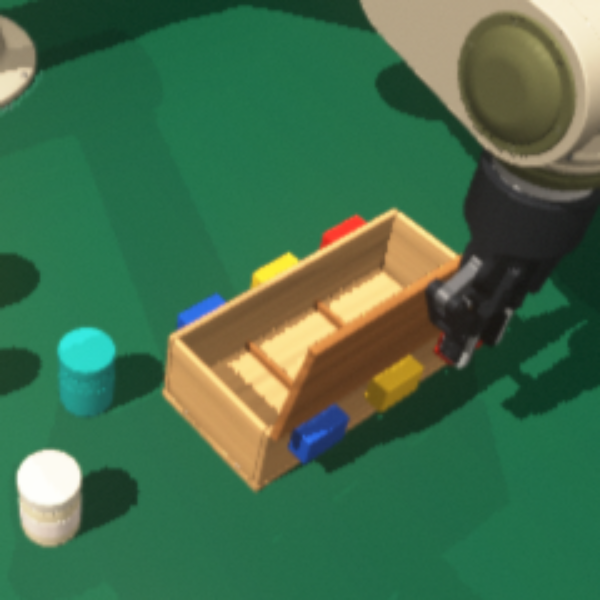

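```bash
J="python3 -m jog"
$J '[[0,0,0,0,0,0,0.055],[0,0,0,0,0,0,0.055],[0,0,0,0,0,0,0.055],[0,0,-0.02,0,0,0,0.055],[0,0,-0.03,0,0,0,0.066]]'
$J '[[0,0,-0.03,0,0,0,0.066],[0,0,-0.03,0,0,0.1428,0.066],[0,0,0,0,0,0.1428,0.066],[0,0,0,0,0,0.1428,0.066],[0,0,0,0,0,0.1428,0.066]]'
$J '[[0,0,0,0,0,0.1428,0.066],[0,0,0,0,0,0.1428,0.066],[0,0,0,0,0,0.1428,0.066],[0,0,0,0,0,0.1428,0.066],[0,0,0,0,0,0.1428,0.066]]'
$J '[[0,0,0,0,0,0.1428,0.066],[0,0,0,0,0,0.1428,0.066],[0,0,0,0,0,0,0.066]]'
python3 - <<'E'
from h import *
p,r=tool();print(p,r.as_matrix().round(3),sense()["joints"]);print(to_tool([583.4,-277.5,150]))
E
```

```text
time_s: 6.15
eef_pos: [699.0, 160.3, 205.6]
ee_rot: [-0.002, -0.081, 0.997, -0.0]
force: [0.2, 0.5, 0.1]
grip_width: 0.765
grip_force: 0.0
time_s: 6.65
eef_pos: [699.6, 160.4, 267.1]
ee_rot: [0.0, 0.206, 0.979, -0.0]
force: [0.8, 0.1, -0.0]
grip_width: 0.773
grip_force: 0.0
time_s: 7.15
eef_pos: [699.6, 160.4, 267.0]
ee_rot: [0.0, 0.535, 0.845, 0.0]
force: [0.5, -0.3, 0.2]
grip_width: 0.775
grip_force: 0.0
time_s: 7.45
eef_pos: [699.6, 160.4, 266.9]
ee_rot: [0.0, 0.648, 0.762, 0.0]
force: [0.2, -0.5, 0.2]
grip_width: 0.774
grip_force: 0.0
[699.57492531 160.40626018 266.86394302] [[-0.161  0.987  0.001]
 [ 0.987  0.161 -0.   ]
 [-0.     0.001 -1.   ]] [ 6.27083129e-02  7.80161480e-01  6.98107974e-01 -2.03231459e-04
  1.66279385e+00 -9.89286380e-02]
[-0.4135 -0.1852  0.1169]
```

```bash
J="python3 -m jog"
$J '[[-0.0376,-0.0168,0,0,0,0,0.066],[-0.0376,-0.0168,0,0,0,0,0.066],[-0.0376,-0.0168,0,0,0,0,0.066],[-0.0376,-0.0168,0,0,0,0,0.066],[-0.0376,-0.0168,0,0,0,0,0.066]]'
$J '[[-0.0376,-0.0168,0.02,0,0,0,0.066],[-0.0376,-0.0168,0.02,0,0,0,0.066],[-0.0376,-0.0168,0.02,0,0,0,0.066],[-0.0376,-0.0168,0.02,0,0,0,0.066],[-0.0376,-0.0168,0.02,0,0,0,0.066]]'
$J '[[-0.0375,-0.0172,0.017,0,0,0,0.066],[0,0,0,0,0,0,0.066],[0,0,0,0,0,0,0.066]]'
cat >> h.py <<'E'
HSV=dict(red=((0,170,90),(6,255,255)),yel=((22,150,120),(34,255,255)),blue=((105,130,80),(122,255,255)))
def capw(col,z=65):
    p=tool();im=eyes.capture("wrist")
    for c,s in blobs(im,*HSV[col],150): print(col,c.round(),s,wray(*c,z,p).round(1))
    return im
E
python3 - <<'E'
from h import *
im=capw("red");cv2.imwrite("pics/w5.png",im[:,:,::-1]);print(tool()[0],to_tool([583.4,-277.5,38]))
E
```

```text
time_s: 7.95
eef_pos: [646.5, -40.1, 266.9]
ee_rot: [0.0, 0.645, 0.764, 0.0]
force: [0.9, -0.2, -0.8]
grip_width: 0.773
grip_force: 0.0
time_s: 8.45
eef_pos: [594.2, -239.3, 166.2]
ee_rot: [0.0, 0.645, 0.764, -0.0]
force: [0.8, 0.0, -0.7]
grip_width: 0.77
grip_force: 0.0
time_s: 8.75
eef_pos: [583.7, -278.0, 149.5]
ee_rot: [-0.0, 0.647, 0.763, 0.0]
force: [0.9, -0.2, 0.2]
grip_width: 0.774
grip_force: 0.0
red [290. 221.] [ 257  186   67   69 3610] [ 584.5 -275.9   65. ]
[ 584.2615379  -277.10536446  150.1055036 ] [-0.0002 -0.001   0.1121]
```

View pics/w5.png

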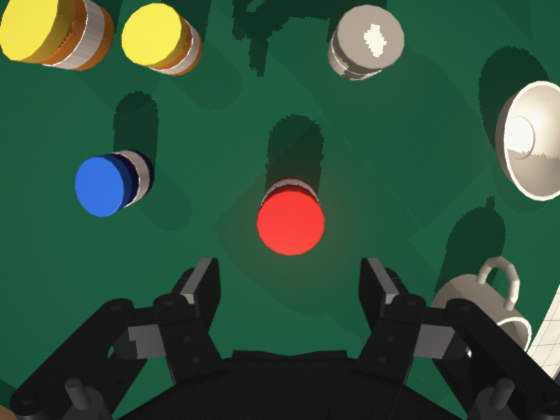

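The red cap is at (290,221), centred between the fingers, and both cameras agree to within 2 mm. I'll grasp and lift it.

```bash
J="python3 -m jog"
$J '[[0,0,0.03,0,0,0,0.066],[0,0,0.03,0,0,0,0.066],[0,0,0.03,0,0,0,0.066],[0,0,0.022,0,0,0,0.066],[0,0,0,0,0,0,0.066]]'
$J '[[0,0,0,0,0,0,0.03],[0,0,0,0,0,0,0.03],[0,0,0,0,0,0,0.03],[0,0,0,0,0,0,0.03],[0,0,0,0,0,0,0.03]]' 40
$J '[[0,0,-0.015,0,0,0,0.03],[0,0,-0.035,0,0,0,0.03],[0,0,-0.035,0,0,0,0.03],[0,0,-0.035,0,0,0,0.03],[0,0,-0.035,0,0,0,0.03]]'
python3 - <<'E'
from h import *
print(to_tool([570.7,225.2,192]))
E
```

```text
time_s: 9.3
eef_pos: [583.5, -275.3, 35.4]
ee_rot: [-0.002, 0.646, 0.763, -0.0]
force: [-0.5, 0.1, 0.3]
grip_width: 0.769
grip_force: 0.0
time_s: 9.8
eef_pos: [585.0, -277.6, 39.6]
ee_rot: [0.002, 0.647, 0.763, 0.0]
force: [1.1, 2.8, 7.5]
grip_width: 0.55
grip_force: 41.8
time_s: 10.3
eef_pos: [583.7, -277.3, 195.3]
ee_rot: [0.0, 0.647, 0.762, -0.0]
force: [0.9, 0.1, -1.4]
grip_width: 0.554
grip_force: 41.6
[0.498  0.0689 0.0029]
```

```bash
J="python3 -m jog"
$J '[[0.036,0.005,0,0,0,0,0.03],[0.036,0.005,0,0,0,0,0.03],[0.036,0.005,0,0,0,0,0.03],[0.036,0.005,0,0,0,0,0.03],[0.036,0.005,0,0,0,0,0.03]]'
$J '[[0.036,0.005,0,0,0,0,0.03],[0.036,0.005,0,0,0,0,0.03],[0.036,0.005,0,0,0,0,0.03],[0.036,0.005,0,0,0,0,0.03],[0.036,0.005,0,0,0,0,0.03]]'
$J '[[0.036,0.005,0,0,0,0,0.03],[0.036,0.005,0,0,0,0,0.03],[0.036,0.005,0,0,0,0,0.03],[0.03,0.004,0,0,0,0,0.03],[0,0,0,0,0,0,0.03]]'
$J '[[0,0,0,0,0,0,0.03]]'
python3 - <<'E'
from h import *
print(tool()[0],to_tool([570.7,225.2,44]),sense()["joints"])
cv2.imwrite("pics/w6.png",eyes.capture("wrist")[:,:,::-1])
E
```

```text
time_s: 10.8
eef_pos: [579.0, -94.4, 193.7]
ee_rot: [0.0, 0.647, 0.762, 0.0]
force: [0.6, -0.4, -2.0]
grip_width: 0.553
grip_force: 41.6
time_s: 11.3
eef_pos: [574.5, 87.3, 193.8]
ee_rot: [0.0, 0.647, 0.762, 0.0]
force: [0.7, -0.2, -1.4]
grip_width: 0.555
grip_force: 41.6
time_s: 11.8
eef_pos: [570.3, 228.4, 193.5]
ee_rot: [0.0, 0.646, 0.764, 0.001]
force: [-0.7, -1.0, -1.5]
grip_width: 0.551
grip_force: 41.7
time_s: 11.9
eef_pos: [570.9, 225.3, 193.2]
ee_rot: [0.0, 0.647, 0.763, 0.0]
force: [0.4, -0.6, -2.0]
grip_width: 0.552
grip_force: 41.7
[570.94591218 225.26264918 193.21757892] [ 0.     -0.0003  0.1492] [ 1.85330482e-01  5.46367049e-01  1.28151119e+00 -4.39655812e-04
  1.31325955e+00  2.11149309e-02]
```

View pics/w6.png

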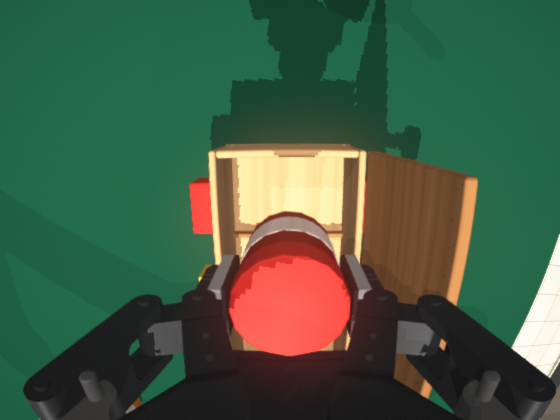

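```bash
python3 - <<'E'
from h import *
for n,u,v,z in(("end wall top outer",287,147,80),("rib top",287,232,16),("end floor",290,158,6),("tag top L far",191,181,70),("tag top L near",191,233,70),("front wall top inner",220,180,80),("back inner",358,180,80)): 
    w=wray(u,v,z); d=w[:2]-[570.7,225.2]; c,s=np.cos(.165),np.sin(.165)
    print(n,w.round(1),"box offs from target",(d[0]*c+d[1]*s).round(1),(-d[0]*s+d[1]*c).round(1))
E
```

```text
end wall top outer [561.6 274.6  80. ] box offs from target -0.9 50.2
rib top [575.5 186.7  16. ] box offs from target -1.6 -38.7
end floor [566.5 259.3   6. ] box offs from target 1.5 34.3
tag top L far [488.2 235.2  70. ] box offs from target -79.8 23.5
tag top L near [491.9 190.3  70. ] box offs from target -83.4 -21.5
front wall top inner [514.4 241.7  80. ] box offs from target -52.9 25.5
back inner [619.8 259.   80. ] box offs from target 54.0 25.3
```

The target agrees with the walls, rib and tag to within about 3 mm. I'll lower the jar gently and release it.

```bash
J="python3 -m jog"
$J '[[0,0,0.03,0,0,0,0.03],[0,0,0.03,0,0,0,0.03],[0,0,0.03,0,0,0,0.03],[0,0,0.025,0,0,0,0.03],[0,0,0.015,0,0,0,0.03]]'
$J '[[0,0,0.008,0,0,0,0.03],[0,0,0.005,0,0,0,0.03],[0,0,0.003,0,0,0,0.03],[0,0,0.002,0,0,0,0.03],[0,0,0,0,0,0,0.03]]'
```

```text
time_s: 12.45
eef_pos: [570.7, 223.8, 60.9]
ee_rot: [-0.001, 0.648, 0.762, -0.001]
force: [-0.2, 0.2, -0.8]
grip_width: 0.552
grip_force: 41.7
time_s: 12.95
eef_pos: [571.5, 225.3, 45.6]
ee_rot: [0.0, 0.647, 0.762, 0.001]
force: [-2.3, -0.9, 3.7]
grip_width: 0.549
grip_force: 41.9
```

```bash
J="python3 -m jog"
$J '[[0,0,0,0,0,0,0.059],[0,0,0,0,0,0,0.059],[0,0,0,0,0,0,0.059],[0,0,-0.03,0,0,0,0.059],[0,0,-0.03,0,0,0,0.059]]'
$J '[[0,0,-0.035,0,0,0,0.059],[0,0,-0.035,0,0,0,0.059],[0,0,-0.02,0,0,0,0.062],[-0.036,-0.0166,0,0,0,0,0.062],[-0.036,-0.0166,0,0,0,0,0.062]]'
$J '[[-0.036,-0.0166,0,0,0,0,0.062],[-0.036,-0.0166,0,0,0,0,0.062],[-0.036,-0.0166,0,0,0,0,0.062],[-0.036,-0.0166,0,0,0,0,0.062],[-0.036,-0.0166,0,0,0,0,0.062]]'
$J '[[-0.036,-0.0166,0,0,0,0,0.062],[-0.036,-0.0166,0.02,0,0,0,0.062],[-0.036,-0.0166,0.02,0,0,0,0.062],[0,0,0,0,0,0,0.062],[0,0,0,0,0,0,0.062]]'
python3 - <<'E'
from h import *
im=capw("yel");cv2.imwrite("pics/w7.png",im[:,:,::-1]);print(tool()[0],to_tool([464.4,-156.9,38]))
for c,s in blobs(eyes.capture("top"),*HSV["red"],30): print(c.round(1),s,ray("top",*c,71).round(1))
E
```

```text
time_s: 13.45
eef_pos: [571.1, 225.2, 105.1]
ee_rot: [-0.0, 0.647, 0.762, -0.0]
force: [0.6, -0.3, 1.1]
grip_width: 0.692
grip_force: 0.0
time_s: 13.95
eef_pos: [550.1, 148.4, 195.4]
ee_rot: [0.001, 0.646, 0.763, 0.001]
force: [0.1, 0.2, 0.0]
grip_width: 0.724
grip_force: 0.0
time_s: 14.45
eef_pos: [497.2, -43.9, 195.1]
ee_rot: [0.001, 0.647, 0.762, 0.0]
force: [0.2, -0.1, 0.2]
grip_width: 0.723
grip_force: 0.0
time_s: 14.95
eef_pos: [465.9, -157.5, 154.7]
ee_rot: [0.0, 0.648, 0.762, 0.0]
force: [0.6, -0.6, 0.6]
grip_width: 0.724
grip_force: 0.0
yel [140. 188.] [  94  138   94  101 7233] [ 352.  -150.4   65. ]
yel [287. 218.] [ 254  185   67   66 3414] [ 464.5 -155.4   65. ]
[ 466.29217    -156.85884224  155.13312146] [ 0.0004 -0.002   0.1171]
[157.1 179.4] [146 169  23  22 397] [571.1 222.1  71. ]
[161.  212.7] [150 207  23  12 219] [499.7 211.1  71. ]
```

View pics/w7.png

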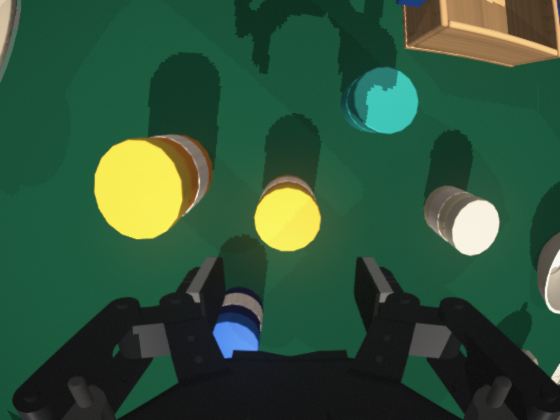

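The red jar stands at about (571,222), roughly 3 mm off its centre. The small yellow cap at (287,218) is centred between the fingers, and the big yellow at (140,188) is clear of the left finger. I'll grasp and carry the small one.

```bash
J="python3 -m jog"
$J '[[0,-0.001,0.03,0,0,0,0.062],[0,0,0.03,0,0,0,0.062],[0,0,0.03,0,0,0,0.062],[0,0,0.027,0,0,0,0.062],[0,0,0,0,0,0,0.062]]'
$J '[[0,0,0,0,0,0,0.03],[0,0,0,0,0,0,0.03],[0,0,0,0,0,0,0.03],[0,0,0,0,0,0,0.03],[0,0,0,0,0,0,0.03]]' 40
$J '[[0,0,-0.015,0,0,0,0.03],[0,0,-0.035,0,0,0,0.03],[0,0,-0.035,0,0,0,0.03],[0,0,-0.035,0,0,0,0.03],[0,0,-0.035,0,0,0,0.03]]'
$J '[[0.0342,0.0208,0,0,0,0,0.03],[0.0342,0.0208,0,0,0,0,0.03],[0.0342,0.0208,0,0,0,0,0.03],[0.0342,0.0208,0,0,0,0,0.03],[0.0342,0.0208,0,0,0,0,0.03]]'
$J '[[0.0342,0.0208,0,0,0,0,0.03],[0.0342,0.0208,0,0,0,0,0.03],[0.0342,0.0208,0,0,0,0,0.03],[0,0,0,0,0,0,0.03],[0,0,0,0,0,0,0.03]]'
python3 -c "
from h import *
print(tool()[0],to_tool([584.8,140.4,44]))"
```

```text
time_s: 15.55
eef_pos: [464.0, -155.4, 35.6]
ee_rot: [-0.002, 0.646, 0.763, -0.0]
force: [-1.3, 0.2, 0.4]
grip_width: 0.727
grip_force: 0.0
time_s: 16.05
eef_pos: [465.6, -157.4, 38.8]
ee_rot: [0.001, 0.647, 0.762, 0.0]
force: [0.7, 1.8, 7.4]
grip_width: 0.551
grip_force: 41.7
time_s: 16.55
eef_pos: [464.6, -157.1, 194.4]
ee_rot: [0.0, 0.647, 0.762, 0.0]
force: [0.4, 0.5, -1.4]
grip_width: 0.553
grip_force: 41.6
time_s: 17.05
eef_pos: [540.0, 30.1, 193.0]
ee_rot: [0.0, 0.647, 0.762, 0.0]
force: [0.8, -0.4, -0.9]
grip_width: 0.552
grip_force: 41.7
time_s: 17.55
eef_pos: [584.4, 140.3, 192.4]
ee_rot: [-0.0, 0.647, 0.763, -0.0]
force: [-0.5, 0.1, -1.3]
grip_width: 0.552
grip_force: 41.9
[584.36972653 140.26513714 192.38849998] [1.000e-04 5.000e-04 1.484e-01]
```

```bash
J="python3 -m jog"
$J '[[0,0,0.03,0,0,0,0.03],[0,0,0.03,0,0,0,0.03],[0,0,0.03,0,0,0,0.03],[0,0,0.025,0,0,0,0.03],[0,0,0.015,0,0,0,0.03]]'
$J '[[0,0,0.008,0,0,0,0.03],[0,0,0.005,0,0,0,0.03],[0,0,0.003,0,0,0,0.03],[0,0,0.001,0,0,0,0.03],[0,0,0,0,0,0,0.03]]'
$J '[[0,0,0,0,0,0,0.059],[0,0,0,0,0,0,0.059],[0,0,0,0,0,0,0.059],[0,0,-0.03,0,0,0,0.059],[0,0,-0.03,0,0,0,0.059]]'
$J '[[0,0,-0.035,0,0,0,0.059],[0,0,-0.035,0,0,0,0.059],[0,0,-0.02,0,0,0,0.066],[-0.0349,-0.0196,0,0,0,0,0.066],[-0.0349,-0.0196,0,0,0,0,0.066]]'
$J '[[-0.0349,-0.0196,0,0,0,0,0.066],[-0.0349,-0.0196,0,0,0,0,0.066],[-0.0349,-0.0196,0,0,0,0,0.066],[-0.0349,-0.0196,0,0,0,0,0.066],[-0.0349,-0.0196,0,0,0,0,0.066]]'
$J '[[-0.0349,-0.0196,0,0,0,0,0.066],[-0.0349,-0.0196,0,0,0,0,0.066],[-0.0349,-0.0196,0.02,0,0,0,0.066],[-0.0349,-0.0196,0.02,0,0,0,0.066],[0,0,0,0,0,0,0.066]]'
$J '[[0,0,0,0,0,0,0.066]]'
python3 - <<'E'
from h import *
im=capw("blue");print(tool()[0],to_tool([433.9,-273,38]))
for c,s in blobs(eyes.capture("top"),*HSV["yel"],30): print(c.round(1),s,ray("top",*c,71).round(1))
E
```

```text
time_s: 18.05
eef_pos: [583.7, 138.6, 60.9]
ee_rot: [-0.001, 0.648, 0.762, -0.001]
force: [0.8, -0.7, -1.9]
grip_width: 0.556
grip_force: 41.9
time_s: 18.55
eef_pos: [584.8, 139.9, 46.0]
ee_rot: [0.0, 0.647, 0.762, 0.0]
force: [-0.4, 0.7, -2.2]
grip_width: 0.551
grip_force: 41.9
time_s: 19.05
eef_pos: [584.4, 139.8, 105.9]
ee_rot: [-0.0, 0.647, 0.762, -0.0]
force: [0.6, 0.8, 0.5]
grip_width: 0.689
grip_force: 0.0
time_s: 19.55
eef_pos: [557.1, 64.2, 196.2]
ee_rot: [0.001, 0.646, 0.763, 0.001]
force: [0.3, -0.9, -0.7]
grip_width: 0.769
grip_force: 0.0
time_s: 20.05
eef_pos: [488.4, -125.0, 195.9]
ee_rot: [0.001, 0.647, 0.762, 0.0]
force: [0.3, -0.7, -0.1]
grip_width: 0.771
grip_force: 0.0
time_s: 20.55
eef_pos: [432.1, -277.0, 153.4]
ee_rot: [-0.001, 0.649, 0.761, -0.0]
force: [0.1, 0.9, 0.0]
grip_width: 0.769
grip_force: 0.0
time_s: 20.65
eef_pos: [434.1, -274.4, 155.5]
ee_rot: [-0.0, 0.648, 0.762, 0.0]
force: [0.8, 0.7, 0.8]
grip_width: 0.774
grip_force: 0.0
blue [294. 213.] [ 257  183   66   66 2688] [ 436.8 -268.1   65. ]
[ 434.56703596 -273.76435969  155.96089725] [ 0.0009 -0.0006  0.118 ]
[196.1 173.9] [185 163  23  23 394] [584.6 138.7  71. ]
[199.9 207.1] [189 201  23  13 217] [513.2 128.5  71. ]
[327.9 281.8] [312 266  33  33 855] [ 360.1 -146.7   71. ]
```

The yellow jar stands at about (584.6,138.7), on its centre. The blue cap is aligned, so I'll grasp and carry it.

```bash
J="python3 -m jog"
$J '[[0.001,0,0.03,0,0,0,0.066],[0,0,0.03,0,0,0,0.066],[0,0,0.03,0,0,0,0.066],[0,0,0.027,0,0,0,0.066],[0,0,0,0,0,0,0.066]]'
$J '[[0,0,0,0,0,0,0.03],[0,0,0,0,0,0,0.03],[0,0,0,0,0,0,0.03],[0,0,0,0,0,0,0.03],[0,0,0,0,0,0,0.03]]' 40
$J '[[0,0,-0.015,0,0,0,0.03],[0,0,-0.035,0,0,0,0.03],[0,0,-0.035,0,0,0,0.03],[0,0,-0.035,0,0,0,0.03],[0,0,-0.035,0,0,0,0.03]]'
$J '[[0.0331,0.024,0,0,0,0,0.03],[0.0331,0.024,0,0,0,0,0.03],[0.0331,0.024,0,0,0,0,0.03],[0.0331,0.024,0,0,0,0,0.03],[0.0331,0.024,0,0,0,0,0.03]]'
$J '[[0.0331,0.024,0,0,0,0,0.03],[0.0331,0.024,0,0,0,0,0.03],[0.0331,0.024,0,0,0,0,0.03],[0.0331,0.024,0,0,0,0,0.03],[0,0,0,0,0,0,0.03]]'
$J '[[0,0,0,0,0,0,0.03]]'
python3 -c "
from h import *
print(tool()[0],to_tool([598.9,55.6,44]))"
```

```text
time_s: 21.25
eef_pos: [433.6, -271.0, 36.5]
ee_rot: [-0.002, 0.646, 0.763, 0.0]
force: [-1.0, 0.3, 0.9]
grip_width: 0.77
grip_force: 0.0
time_s: 21.75
eef_pos: [435.0, -273.5, 40.2]
ee_rot: [0.002, 0.647, 0.762, 0.0]
force: [0.6, 2.1, 8.1]
grip_width: 0.551
grip_force: 41.6
time_s: 22.25
eef_pos: [433.9, -272.9, 195.8]
ee_rot: [0.001, 0.647, 0.762, -0.0]
force: [0.5, -0.8, -0.9]
grip_width: 0.55
grip_force: 41.5
time_s: 22.75
eef_pos: [526.0, -88.6, 194.4]
ee_rot: [0.001, 0.647, 0.762, 0.0]
force: [0.5, -0.1, -1.2]
grip_width: 0.552
grip_force: 41.4
time_s: 23.25
eef_pos: [599.6, 60.1, 193.9]
ee_rot: [0.0, 0.645, 0.764, 0.001]
force: [-0.5, -0.4, -1.2]
grip_width: 0.549
grip_force: 41.6
time_s: 23.35
eef_pos: [598.7, 56.6, 193.8]
ee_rot: [0.0, 0.647, 0.763, -0.0]
force: [0.6, -0.7, -2.1]
grip_width: 0.556
grip_force: 41.6
[598.66684809  56.58842628 193.75258111] [-1.000e-03  1.000e-04  1.498e-01]
```

```bash
J="python3 -m jog"
$J '[[-0.001,0,0.03,0,0,0,0.03],[0,0,0.03,0,0,0,0.03],[0,0,0.03,0,0,0,0.03],[0,0,0.025,0,0,0,0.03],[0,0,0.015,0,0,0,0.03]]'
$J '[[0,0,0.008,0,0,0,0.03],[0,0,0.005,0,0,0,0.03],[0,0,0.003,0,0,0,0.03],[0,0,0.002,0,0,0,0.03],[0,0,0,0,0,0,0.03]]'
$J '[[0,0,0,0,0,0,0.059],[0,0,0,0,0,0,0.059],[0,0,0,0,0,0,0.059],[0,0,-0.03,0,0,0,0.059],[0,0,-0.03,0,0,0,0.059]]'
$J '[[0,0,-0.04,0,0,0,0.059],[0,0,-0.04,0,0,0,0.059],[0,0,-0.04,0,0,0,0.059],[0,0,-0.03,0,0,0,0.055],[0,0,0,0,0,0,0.055]]'
python3 - <<'E'
from h import *
print(tool()[0])
im=eyes.capture("top")
for k in HSV:
  for c,s in blobs(im,*HSV[k],30): print(k,c.round(1),s,ray("top",*c,71).round(1))
cv2.imwrite("pics/s8.png",cv2.resize(eyes.capture("scene")[90:330,240:480,::-1],(600,600)))
E
```

```text
time_s: 23.85
eef_pos: [598.0, 53.8, 62.1]
ee_rot: [-0.001, 0.648, 0.762, -0.001]
force: [0.1, 0.3, -0.8]
grip_width: 0.55
grip_force: 41.7
time_s: 24.35
eef_pos: [599.4, 55.0, 46.3]
ee_rot: [0.001, 0.647, 0.762, 0.0]
force: [-0.2, 0.4, 1.6]
grip_width: 0.554
grip_force: 41.7
time_s: 24.85
eef_pos: [598.8, 55.1, 105.8]
ee_rot: [-0.0, 0.647, 0.762, -0.0]
force: [0.4, -0.2, 1.4]
grip_width: 0.687
grip_force: 0.0
time_s: 25.35
eef_pos: [600.4, 55.0, 260.3]
ee_rot: [0.004, 0.647, 0.762, 0.003]
force: [0.8, 0.6, 0.3]
grip_width: 0.644
grip_force: 0.0
[600.41198796  54.98132224 260.28527315]
red [147.9 177.7] [146 171   5  15  44] [574.4 241.9  71. ]
red [152.7 214.8] [150 210   7   9  44] [495.  228.8  71. ]
yel [196.7 168.6] [185 163  23  12 169] [596.1 137.8  71. ]
yel [327.9 281.8] [312 266  33  33 857] [ 360.1 -146.7   71. ]
```

View pics/s8.png

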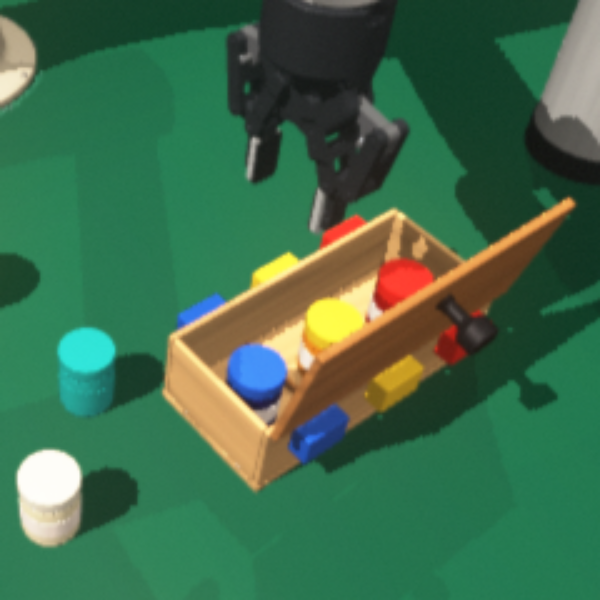

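All three jars stand upright in their matching compartments: blue cap at (256,374), yellow at (333,328), red at (404,285). The knob is behind the open lid at (475,325). I'll regrip it at the pose where I let go.

```bash
J="python3 -m jog"
$J '[[0.022,0.0288,-0.005,0,0,0,0.055],[0.022,0.0288,0,0,0,0,0.055],[0.022,0.0288,0,0,0,0,0.055],[0.022,0.0288,0,0,0,0,0.055],[0,0,0,0,0,-0.1428,0.055]]'
$J '[[0,0,0,0,0,-0.1428,0.055],[0,0,0,0,0,-0.1428,0.055],[0,0,0,0,0,-0.1428,0.055],[0,0,0,0,0,-0.1428,0.055],[0,0,0,0,0,-0.1428,0.055]]'
$J '[[0,0,0,0,0,-0.1428,0.055],[0,0,0,0,0,-0.1428,0.055],[0,0,0,0,0,-0.1428,0.055],[0,0,0,0,0,-0.1428,0.055],[0,0,0,0,0,-0.1428,0.055]]'
$J '[[0,0,0,0,0,0,0.055],[0,0,0,0,0,0,0.055]]'
python3 - <<'E'
from h import *
p,r=tool();print(p,r.as_matrix().round(3),to_tool([699.2,162,156.5]))
E
```

```text
time_s: 25.95
eef_pos: [699.5, 163.6, 255.7]
ee_rot: [-0.002, 0.589, 0.808, -0.001]
force: [0.3, -0.6, -0.5]
grip_width: 0.643
grip_force: 0.0
time_s: 26.45
eef_pos: [698.1, 160.6, 258.2]
ee_rot: [-0.001, 0.269, 0.963, -0.0]
force: [-0.5, 0.6, -0.7]
grip_width: 0.643
grip_force: 0.0
time_s: 26.95
eef_pos: [698.1, 160.5, 258.3]
ee_rot: [-0.002, -0.084, 0.996, 0.0]
force: [-0.2, 0.2, 0.6]
grip_width: 0.645
grip_force: 0.0
time_s: 27.15
eef_pos: [698.2, 160.6, 259.2]
ee_rot: [-0.001, -0.08, 0.997, 0.0]
force: [0.1, -0.1, 0.5]
grip_width: 0.645
grip_force: 0.0
[698.20204255 160.56523591 259.21047709] [[-0.987 -0.159 -0.002]
 [-0.159  0.987 -0.   ]
 [ 0.002  0.    -1.   ]] [-0.0014  0.0012  0.1027]
```

```bash
J="python3 -m jog"
$J '[[-0.001,0.001,0.03,0,0,0,0.055],[0,0,0.03,0,0,0,0.055],[0,0,0.025,0,0,0,0.055],[0,0,0.018,0,0,0,0.055],[0,0,0,0,0,0,0.055]]'
$J '[[0,0,0,0,0,0,0.015],[0,0,0,0,0,0,0.015],[0,0,0,0,0,0,0.015],[0,0,0,0,0,0,0.015],[0,0,0,0,0,0,0.015]]' 30
$J '[[0.0067,0,-0.0036,0,0,0,0.015],[0.0067,0,-0.0036,0,0,0,0.015],[0.0072,0,-0.0026,0,0,0,0.015],[0.0072,0,-0.0025,0,0,0,0.015],[0.0075,0,-0.0015,0,0,0,0.015]]'
$J '[[0.0075,0,-0.0015,0,0,0,0.015],[0.0076,0,-0.0003,0,0,0,0.015],[0.0076,0,-0.0003,0,0,0,0.015],[0.0076,0,0.0008,0,0,0,0.015],[0.0076,0,0.0008,0,0,0,0.015]]'
python3 - <<'E'
from h import *
print(tool()[0]); cv2.imwrite("pics/s9.png",cv2.resize(eyes.capture("scene")[90:330,240:480,::-1],(600,600)))
E
```

```text
time_s: 27.65
eef_pos: [697.9, 161.6, 153.9]
ee_rot: [-0.003, -0.08, 0.997, 0.0]
force: [-0.5, -0.4, -1.4]
grip_width: 0.643
grip_force: 0.0
time_s: 28.15
eef_pos: [699.7, 162.2, 159.0]
ee_rot: [0.002, -0.082, 0.997, 0.0]
force: [1.7, 3.7, 5.2]
grip_width: 0.311
grip_force: 29.9
time_s: 28.65
eef_pos: [666.0, 156.6, 174.3]
ee_rot: [0.004, -0.082, 0.997, 0.0]
force: [5.5, 5.3, 11.1]
grip_width: 0.311
grip_force: 30.6
time_s: 29.15
eef_pos: [628.5, 150.3, 175.8]
ee_rot: [0.004, -0.082, 0.997, 0.0]
force: [-0.2, 3.5, 17.9]
grip_width: 0.309
grip_force: 31.9
[628.50070228 150.28281972 175.80303068]
```

View pics/s9.png

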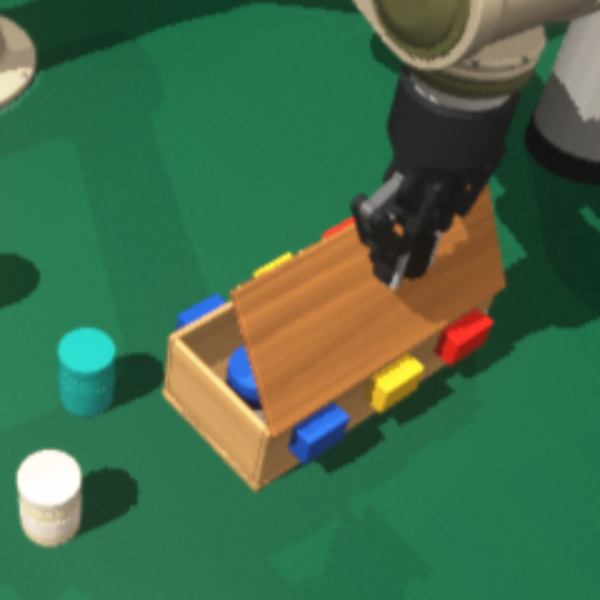

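The lid is swinging shut, now about half closed. I'll continue along the arc.

```bash
J="python3 -m jog"
$J '[[0.0074,0,0.001,0,0,0,0.015],[0.0074,0,0.001,0,0,0,0.015],[0.007,0,0.002,0,0,0,0.015],[0.007,0,0.003,0,0,0,0.015],[0.0065,0,0.004,0,0,0,0.015]]'
$J '[[0.0065,0,0.004,0,0,0,0.015],[0.0058,0,0.005,0,0,0,0.015],[0.0058,0,0.005,0,0,0,0.015],[0.005,0,0.0058,0,0,0,0.015],[0.005,0,0.0058,0,0,0,0.015]]'
$J '[[0.004,0,0.0064,0,0,0,0.015],[0.004,0,0.0065,0,0,0,0.015],[0.001,0,0.003,0,0,0,0.015],[0,0,0,0,0,0,0.015]]'
```

```text
time_s: 29.7
eef_pos: [592.4, 144.2, 163.3]
ee_rot: [0.002, -0.082, 0.997, -0.0]
force: [-5.3, 1.8, 16.0]
grip_width: 0.31
grip_force: 32.5
time_s: 30.2
eef_pos: [563.2, 139.4, 136.4]
ee_rot: [-0.001, -0.082, 0.997, -0.0]
force: [-9.4, -0.3, 10.4]
grip_width: 0.309
grip_force: 32.8
time_s: 30.6
eef_pos: [553.0, 137.7, 118.8]
ee_rot: [-0.004, -0.082, 0.997, -0.0]
force: [-12.8, -2.4, 5.8]
grip_width: 0.314
grip_force: 32.7
```

```bash
J="python3 -m jog"
$J '[[0,0,0.002,0,0,0,0.015],[0,0,0.002,0,0,0,0.015],[0,0,0.002,0,0,0,0.015],[0,0,0,0,0,0,0.015]]'
$J '[[0,0,0.002,0,0,0,0.015],[0,0,0.002,0,0,0,0.015],[0,0,0,0,0,0,0.015]]'
```

```text
time_s: 31.0
eef_pos: [552.0, 137.5, 114.3]
ee_rot: [-0.005, -0.082, 0.997, -0.001]
force: [-25.3, -4.0, 22.7]
grip_width: 0.311
grip_force: 34.2
time_s: 31.3
eef_pos: [553.5, 137.7, 112.7]
ee_rot: [-0.002, -0.082, 0.997, -0.001]
force: [-24.5, -3.5, 36.0]
grip_width: 0.311
grip_force: 36.0
```

```bash
J="python3 -m jog"
$J '[[0,0,0,0,0,0,0.055],[0,0,0,0,0,0,0.055],[0,0,0,0,0,0,0.055],[0,0,-0.03,0,0,0,0.055],[0,0,-0.04,0,0,0,0.055]]'
$J '[[0,0,-0.04,0,0,0,0.055],[0,0,-0.04,0,0,0,0.055],[0.04,0,0,0,0,0,0.01],[0.04,0,0,0,0,0,0.01],[0,0,0,0,0,0,0.01]]'
python3 - <<'E'
from h import *
print(tool()[0],sense()["force"])
cv2.imwrite("pics/s10.png",cv2.resize(eyes.capture("scene")[150:300,290:460,::-1],(680,600),interpolation=cv2.INTER_CUBIC))
p=tool();np.save("p10.npy",np.r_[p[0],p[1].as_quat()]);cv2.imwrite("pics/w10.png",eyes.capture("wrist")[:,:,::-1])
E
```

```text
time_s: 31.8
eef_pos: [554.5, 137.8, 178.2]
ee_rot: [-0.002, -0.081, 0.997, 0.0]
force: [0.4, 0.0, 0.2]
grip_width: 0.644
grip_force: 0.0
time_s: 32.3
eef_pos: [472.9, 124.9, 258.9]
ee_rot: [-0.001, -0.082, 0.997, -0.0]
force: [1.1, 0.3, -0.9]
grip_width: 0.138
grip_force: 0.0
[472.90374265 124.88807084 258.89190902] [ 1.06940985  0.29943768 -0.88586573]
```

View pics/s10.png

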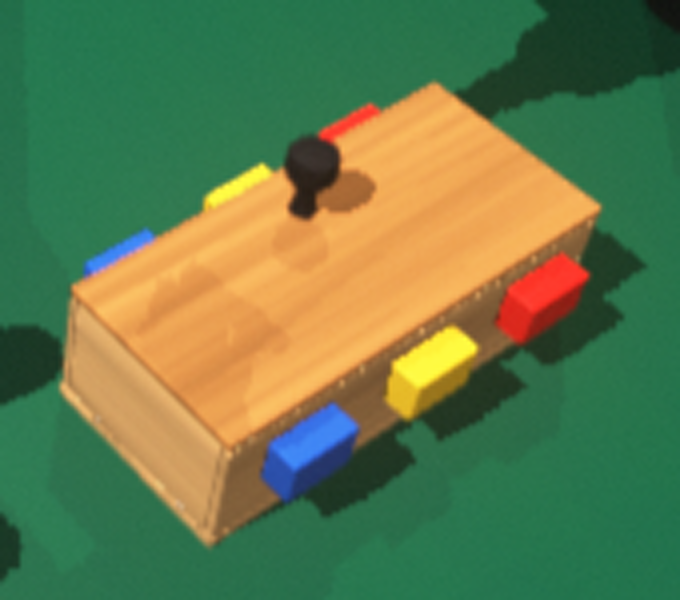

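The lid looks shut. To be sure, I'll press gently with closed fingertips near its front edge and read the contact height, which should be TCP z of about 99.5 if shut.

```bash
J="python3 -m jog"
$J '[[-0.034,0.0186,0,0,0,0,0],[-0.034,0.0186,0,0,0,0,0],[0,0,0.04,0,0,0,0],[0,0,0.04,0,0,0,0],[0,0,0.04,0,0,0,0]]'
$J '[[0,0,0.025,0,0,0,0],[0,0,0.005,0,0,0,0],[0,0,0,0,0,0,0],[0,0,0.003,0,0,0,0],[0,0,0,0,0,0,0]]'
$J '[[0,0,0.002,0,0,0,0],[0,0,0,0,0,0,0]]'
$J '[[0,0,0.002,0,0,0,0],[0,0,0,0,0,0,0]]'
$J '[[0,0,0.002,0,0,0,0],[0,0,0,0,0,0,0]]'
$J '[[0,0,0.002,0,0,0,0],[0,0,0,0,0,0,0]]'
```

```text
time_s: 32.9
eef_pos: [538.6, 173.0, 137.2]
ee_rot: [0.0, -0.082, 0.997, -0.0]
force: [0.6, -0.3, 0.1]
grip_width: 0.002
grip_force: 0.0
time_s: 33.4
eef_pos: [538.3, 172.9, 107.4]
ee_rot: [0.001, -0.082, 0.997, 0.0]
force: [-0.4, 1.5, 1.1]
grip_width: -0.001
grip_force: 0.0
time_s: 33.6
eef_pos: [537.7, 172.8, 104.6]
ee_rot: [0.0, -0.082, 0.997, -0.0]
force: [0.3, -0.1, -0.1]
grip_width: 0.001
grip_force: 0.0
time_s: 33.8
eef_pos: [537.5, 172.8, 102.2]
ee_rot: [-0.0, -0.081, 0.997, -0.0]
force: [0.7, 0.4, -0.4]
grip_width: -0.005
grip_force: 0.0
time_s: 34.0
eef_pos: [537.4, 172.8, 100.0]
ee_rot: [-0.0, -0.082, 0.997, -0.0]
force: [-0.3, -0.3, 0.1]
grip_width: -0.003
grip_force: 0.0
time_s: 34.2
eef_pos: [537.7, 172.9, 99.5]
ee_rot: [0.0, -0.082, 0.997, -0.0]
force: [-4.5, -0.8, 10.4]
grip_width: -0.005
grip_force: 5.6
```

Contact came at exactly 99.5, so the lid is fully shut. I'll back off, check the white jar and hand in.

```bash
J="python3 -m jog"
$J '[[0,0,-0.03,0,0,0,0],[0,0,-0.04,0,0,0,0],[0,0,-0.04,0,0,0,0],[0.04,0,-0.04,0,0,0,0],[0.04,0,0,0,0,0,0]]'
$J '[[0,0,0,0,0,0,0],[0,0,0,0,0,0,0]]'
python3 - <<'E'
from h import *
from rig import finish_job
for c,s in blobs(eyes.capture("top"),(0,0,190),(40,40,255)):
    if 140<c[1]<180: print("white",ray("top",*c,65))
print(finish_job())
E
```

```text
time_s: 34.7
eef_pos: [464.2, 160.6, 247.6]
ee_rot: [0.004, -0.081, 0.997, 0.0]
force: [0.8, 0.1, -0.8]
grip_width: 0.002
grip_force: 0.0
time_s: 34.9
eef_pos: [463.1, 160.6, 244.1]
ee_rot: [0.001, -0.082, 0.997, 0.0]
force: [0.6, -0.5, -0.3]
grip_width: 0.003
grip_force: 0.0
white [ 622.32255523 -139.7929514    65.        ]
the job is handed in; nothing more can be done
None
```

The job is handed in after about 35 s of robot time: the red, yellow and blue jars stand in their matching compartments, the lid is fully shut (checked by touch), and the white jar was not moved; the hand-in call returned no verdict.

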